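# Start a timed stir

### The job

Start a timed stir, only pushing with the closed fingertips: first press down the raised end of the long rocker on the switch box until it has tipped fully over, then press the larger of the stirrer's two round buttons fully in so that it stays in, and last press the long bar key of the bench timer fully in and let it come back up. Leave the stirrer's small round button and the timer's two small square keys unpressed, do not lift the timer or push it about, and leave the glassware and other things where they stand.

Things in the scene. Friction and masses are not known exactly. Their poses are not given: they have to be found in the camera images.
- switchbox: Switch box, fixed: grey metal case 90 (x) x 110 (y) x 40 mm high, origin at the centre of its underside. On top, centred, is one grey paddle rocker. May be turned any way round; may stand left, right or in the middle.
- rocker_press (a point): Point to press, on the rocker's upper face 22 mm from the pivot towards the end that starts raised (the box's +y end); moves with it. The grey paddle is 64 mm long (box y), 34 wide, 8 thick, pivot 53 mm above the table at the box's centre; the raised end, marked by a round dimple (the other by a rib), starts about 62 mm up and goes down about 10 mm.
- rocker (a joint): Rocker angle in rad: 0 = raised end up (off; starts between 0 and 0.05), 0.32 = fully tipped over (on, against its stop). Needs 2 to 6 N at the finger, depending on how near the pivot it presses. No spring, only friction: it stays where it is left.
- stirrer: Magnetic stirrer, fixed, white: control ledge 70 (x) x 140 (y) mm, 46 mm high, with the origin under the ledge's centre; behind it (+x) a block 140 x 140 mm with a white ceramic plate whose top is 72 mm high and whose centre is 105 mm behind the origin. A beaker stands on the plate. Ledge side turned roughly to the robot.
- big_button_top (a point): Centre of the top of the larger round button: grey, 32 mm diameter, standing 10 mm proud of the ledge (top 56 mm above the table), 30 mm to the +y side of the ledge's centre. The point moves with it. Pressed straight down.
- big_button (a joint): Travel of the larger button in m: 0 = out (starts 0 to 0.001), 0.006 = fully in, where it stays when left (friction, about 4 N to push).
- small_button_top (a point): Centre of the top of the smaller round button: grey, 16 mm diameter, 10 mm proud of the ledge, 35 mm to the -y side of the ledge's centre (65 mm from the larger one). Not to be pressed.
- small_button (a joint): Travel of the smaller button in m, 0 = out, 0.006 = in; springs back.
- timer: Bench timer, loose, 0.25 to 0.45 kg, white case 80 (x) x 110 (y) x 26 mm high, origin at the centre of its underside, standing flat. At the back (+x) a bar key, at the front (-x) two small square keys 14 x 14 mm, 8 mm proud, 25 mm in front of the centre and 30 mm to either side, between them and the bar a dull strip display.
- bar_key_top (a point): Centre of the top of the timer's bar key: grey, 64 mm long (timer y), 18 mm wide, 10 mm proud of the case (top 36 mm above the table), 22 mm behind (+x) the timer's centre. The point moves with it. Pressed straight down.
- bar_key (a joint): Travel of the bar key in m: 0 = up, 0.006 = fully in; a spring of 1.5 N at first to 5 N fully in brings it back.
- left_key (a joint): Travel of the timer's small square key on its +y side, m, 0 = up, 0.005 = in; springs back. Not to be pressed.
- right_key (a joint): Travel of the timer's small square key on its -y side, m, 0 = up, 0.005 = in; springs back. Not to be pressed.
- beaker: Loose glass beaker, 66 mm wide, 75 mm high, on the stirrer's plate, origin at its underside (about 72 mm up).
- dishes: Loose pair of stacked petri dishes, 92 mm across, 28 mm high, in front of the timer; origin at the centre of the underside.
- vial: Loose small capped glass jar, 34 mm across, 50 mm high, standing between two devices; origin at the centre of the underside.
- marker: Loose marker pen, 130 mm long (x), 14 mm thick, lying between two devices; origin under its middle.
Not all that is in view belongs to the job. What is shaped like the timer but brown is not meant. What is shaped like the switchbox but yellow is not meant.

How it is judged:
By the outcome, as a careful person would: the job done as asked, in the order asked, and still so for the second after the job is handed in, with the robot touching nothing.
It also fails if it takes over 61 s, if anything falls off the work surface, if the arm or the gripper's body presses on something with over 40 N, if the wrist force passes 120 N, or if a joint passes its speed limit or range.

### The arm

A 6-joint arm with a two-finger parallel gripper is mounted at the origin on the work surface. World frame = base frame: x ahead of the robot, y to its left, z up, the work surface at z = 0. Lengths are in m, angles in rad, forces in N, time in s.
With the tool pointing down it reaches from about 0.25 to 0.775 m from the base axis. Payload 4 kg.
Tool frame: the origin (TCP) lies midway between the tips of the shut fingers; the grasp point (between the pads) lies 19 mm behind it; z points along the fingers, y is the line along which they close (so a half turn about z gives the same grasp; the last joint's range is limited). The gripper opens to 94 mm and grips with 3 to 60 N. Pads are 16 mm wide; open, the fingers measure 119 mm over their backs; the gripper's body (75 mm by 177 mm) begins 78 mm behind the grasp point.
Start: joints at [-1.299, 0.087, 1.371, -0, 1.684, -0.103], TCP at [0.201, -0.512, 0.206] pointing down, gripper open.
Joint ranges: [-3.1, 3.1], [-0.76, 2.03], [0.27, 2.55], [-1.08, 4.22], [0.17, 2.65], [-2.57, 2.57]. Speed limits (rad/s): [2.79, 2.79, 3.14, 3.14, 3.14, 3.14].

### API

Orientations are given as [roll, pitch, yaw] about the fixed x, y, z axes, in that order (R = Rz(yaw) Ry(pitch) Rx(roll)).
In Python, from bench import robot gives the robot as it stands. The module is installed in compiled form; this text tells all that it offers.
- The arm moves only by the tool arm_command, never from a script. Its argument "targets" is a list of rows, each a list of 4 numbers: the shift along the world's x, y, z as a fraction of full scale, then the turn about the world's z as a fraction of full scale. A call has 1 to 8 rows; each row is the pose to reach, as a shift and turn from the pose commanded when the call began; what a row does not reach only later rows make up. Full scale, the value 1, is 0.5 m for a shift and 120 degrees for a turn. A row lasts 1/12 s, in which the tool goes at most 41.7 mm and 7.16 degrees, less where a joint would pass 70% of its speed; a pose out of reach is approached as far as the arm can. A call with a number of a shift or a turn outside -1 to 1 is refused whole. A call with a gripper value outside its range is refused whole. "claw" is the closure, from 0 (fully open) to 1 (shut), set as the call begins (left out, the last holds). The fingers move at their own pace and stop on an object; the grip force is fixed at half the most. Time passes only in rows, so rows that repeat a pose let the fingers close. It gives the time, the measured TCP pose, the force, the opening and the grip force at its end, in the units of the state.
- robot.get_obs(): the state, without advancing time (a new reading comes with each control period).
- robot.snapshot(name): name is "scene" or "top"; returns the picture (400x640x3 uint8, red, green, blue); there is no depth.
- robot.camera_info(name): a dict with "vfov" (degrees; the focal length in pixels is half the picture's height over the tangent of half this angle, whatever the lens; pixels are square), "cx", "cy" (the principal point, pixels), "extrinsics" (4x4, takes a point from camera to world coordinates). Camera axes: x right, y up, looking along -z (the intrinsics and any distortion apply to the point x, -y, -z); pixel columns grow to the right and rows downward; lengths in m; the calibration is good to about 2 mm. A picture is of the moment at which its call begins. camera_info takes no time and is no camera call.
- robot.close_job(): hands the job in; it is judged then, once.
The state is a dict: "time": time; "joint_positions": joint angles; "qvel": joint speeds; "joint_torque": joint torques, N m; "tool_pos": TCP position; "ee_rot": TCP orientation; "wrist_force": force on the tool from outside, world axes, zero at the start; "wrist_torque": the same for the moment, N m; "width": finger opening in m; "finger_force": force on a finger pad.
Only numpy, scipy, OpenCV 4.12 (cv2) and the standard library are available. Lean on these libraries where they do the work, as an engineer would, in place of code of your own. Each camera call takes 0.05 s, during which the arm holds its last target. There are 200 camera calls.

## Working session

There is one attempt and no reset: what is moved stays moved. The work goes in short steps, Python scripts to look and compute and a tool call to move; the robot and the scene stay as the last step left them, time stands still between calls to the robot, and variables do not carry over. Pictures are saved under pics/ and viewed, at most 10 in all, crops included, and the job is handed in when it is done.

Besides the shell and the picture viewer there is one more tool, called after "Emit:" as name([rows], argument=value, ...), one row to a line, values as JSON. arm_command: Moves the arm, as the interface text tells. Shift numbers are shares of 0.5 m and turn numbers shares of 120 degrees, none past 1 either way. Its arguments: {"type":"object","properties":{"targets":{"type":"array"},"claw":{"type":"number"}},"required":["targets"]}

```bash
mkdir -p pics
python3 - <<'E'
from bench import robot
import cv2
for n in("scene","top"):
    im=robot.snapshot(n); cv2.imwrite(f"pics/{n}0.png",im[:,:,::-1]); print(n,robot.camera_info(n))
print(robot.get_obs())
E
```

```text
scene {'vfov': 42.1935539400196, 'cx': 316.5555104096316, 'cy': 201.78639541236691, 'extrinsics': array([[ 0.88861836, -0.32392979,  0.32469508,  0.96255854],
       [ 0.45842484,  0.64935189, -0.60678563, -0.86924911],
       [-0.01428542,  0.68804914,  0.72552347,  1.00451567],
       [ 0.        ,  0.        ,  0.        ,  1.        ]])}
top {'vfov': 46.21189509445788, 'cx': 326.24766656555124, 'cy': 203.37045155689162, 'extrinsics': array([[ 0.00837389,  0.98651258, -0.16347112,  0.30074548],
       [-0.99990778,  0.00651282, -0.01191734, -0.07874699],
       [-0.01069195,  0.16355584,  0.98647614,  1.4274359 ],
       [ 0.        ,  0.        ,  0.        ,  1.        ]])}
{'time': 0.1, 'joint_positions': array([-1.29907552e+00,  8.79125372e-02,  1.37206716e+00, -1.43208762e-05,
        1.68362077e+00, -1.03115906e-01]), 'qvel': array([-0.00071298, -0.00273941, -0.00427004,  0.0002725 , -0.00043217,
        0.00013916]), 'joint_torque': array([ 1.96373934e-03, -3.41253161e+01, -3.03301299e+01,  7.20231584e-02,
        3.04204028e-02, -1.01258213e-04]), 'tool_pos': array([ 0.20121721, -0.51134501,  0.20442229]), 'ee_rot': array([-3.13959404e+00, -1.92513394e-04,  3.74834923e-01]), 'wrist_force': array([-0.21244695,  0.25825513, -0.21893171]), 'wrist_torque': array([-0.00863046,  0.00012427,  0.03502376]), 'finger_force': 0.0, 'width': 0.09375602342598988}
```

View pics/top0.png

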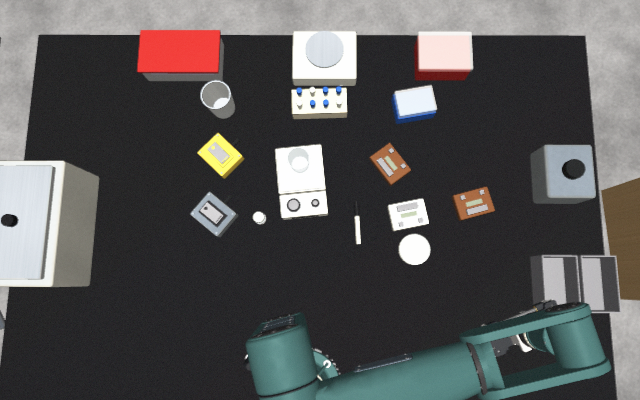

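View pics/scene0.png

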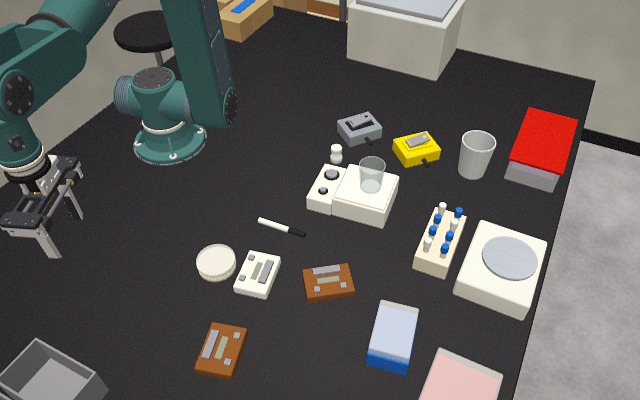

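The top view shows the grey switchbox at about (213,213), the stirrer ledge at (303,205), the white timer at (408,214), the dishes at (414,249), the vial at (259,217) and the marker at (357,225). I'll enlarge both views to get precise pixel positions.

Run:
```python
import cv2
a=cv2.imread("pics/top0.png")
crops=[("t",a,180,250,190,260),("t",a,260,330,190,260),("t",a,380,450,190,260)]
import numpy as np
def c(im,x,y,w,h,k):
    r=cv2.resize(im[y:y+h,x:x+w],None,fx=k,fy=k,interpolation=cv2.INTER_CUBIC)
    for i in range(0,w,10): cv2.putText(r,str(x+i),(i*k,8),0,.3,(0,255,255),1); cv2.line(r,(i*k,8),(i*k,13),(0,255,255),1)
    for i in range(10,h,10): cv2.putText(r,str(y+i),(0,i*k+4),0,.3,(0,255,255),1); cv2.line(r,(20,i*k),(25,i*k),(0,255,255),1)
    return r
T=np.hstack([c(a,188,188,50,52,5),c(a,275,185,56,52,5),c(a,383,188,50,52,5)])
s=cv2.imread("pics/scene0.png")
S=np.hstack([c(s,332,105,54,60,5),c(s,302,155,50,60,5),c(s,230,243,55,60,5)])
cv2.imwrite("pics/z.png",np.vstack([T,np.zeros((10,T.shape[1],3),np.uint8),cv2.copyMakeBorder(S,0,0,0,max(0,T.shape[1]-S.shape[1]),0)[:,:T.shape[1]]]))
```

```text
(no output)
```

View pics/z.png

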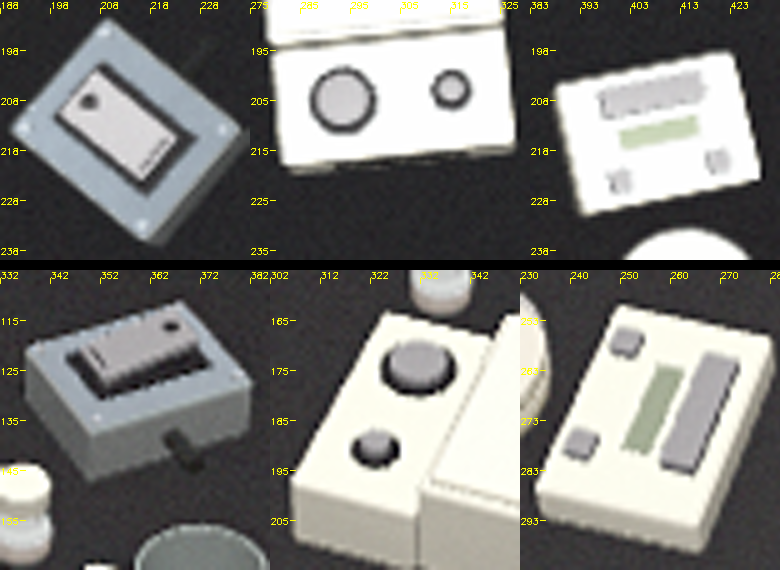

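The zoom shows the rocker dimple at top pixel (206,208), so the raised end points up and left. The big button is at (293.6,205) and the bar key at (407.5,207). I'll turn these into positions and check them across the two cameras.

```bash
cat > g.py <<'E'
from bench import robot
import numpy as np
def ray(n,u,v,z):
    c=robot.camera_info(n);f=200/np.tan(np.radians(c["vfov"])/2);E=c["extrinsics"]
    d=E[:3,:3]@[(u-c["cx"])/f,-(v-c["cy"])/f,-1]; p=E[:3,3]
    return (p+d*(z-p[2])/d[2])[:2]
E
python3 - <<'E'
from g import *
np.set_printoptions(precision=4,suppress=True)
def T(o,us,z,n,s): 
    for u,v in us: print(s,n,ray(n,(u+.5-o[0])/5-.5+o[2],(v+.5-o[1])/5-.5+o[3],z))
T((0,0,188,188),[(105,30),(22,128),(142,227),(222,130)],.041,"top","screw")
T((0,0,188,188),[(98,65),(57,115),(141,182),(178,138),(117.5,123.5)],.056,"top","paddle")
T((0,0,188,188),[(90,101)],.062,"top","dimple")
T((0,270,332,105),[(171,327)],.062,"scene","dimple")
T((250,0,275,185),[(343,99),(451,90)],.056,"top","btn")
T((270,270,302,155),[(419,358),(377,442)],.056,"scene","btn")
T((530,0,383,188),[(652.5,94)],.036,"top","bar")
T((520,270,230,243),[(700,408)],.036,"scene","bar")
T((530,0,383,188),[(620,181),(717,160)],.034,"top","keys")
T((520,270,230,243),[(581,441),(628,340)],.034,"scene","keys")
E
```

```text
screw top [0.558  0.2932]
screw top [0.498  0.3401]
screw top [0.439  0.2652]
screw top [0.4976 0.2199]
paddle top [0.534  0.2923]
paddle top [0.5038 0.3152]
paddle top [0.4641 0.2633]
paddle top [0.4905 0.2426]
paddle top [0.4989 0.2789]
dimple top [0.5114 0.2943]
dimple scene [0.5107 0.2959]
btn top [0.5243 0.0359]
btn top [ 0.5301 -0.0282]
btn scene [0.5237 0.0383]
btn scene [ 0.5321 -0.0281]
bar top [ 0.5237 -0.3046]
bar scene [ 0.5237 -0.3035]
keys top [ 0.4713 -0.2845]
keys top [ 0.4843 -0.3426]
keys scene [ 0.4838 -0.3425]
keys scene [ 0.4721 -0.284 ]
```

Positions agree between the cameras to about 2 mm:

| Target | x (m) | y (m) | Yaw |
|---|---|---|---|
| Rocker press point | 0.512 | 0.296 | −39° |
| Big button | 0.524 | 0.037 | about 6° |
| Bar key | 0.524 | −0.304 | 12.6° |

Next I'll move high over to the rocker with the fingers shut.

Emit:
arm_command([
  [0.24, 0.62, 0, 0.24],
  [0.24, 0.62, 0, 0.24],
  [0.24, 0.62, 0, 0.24],
  [0.24, 0.62, 0, 0.24],
  [0.24, 0.62, 0, 0.24],
  [0.24, 0.62, 0, 0.24],
  [0.24, 0.62, 0, 0.24],
  [0.24, 0.62, 0, 0.24],
], claw=1)

```text
time: 0.77
tool_pos: [0.3213, -0.1997, 0.2051]
ee_rot: [-3.142, -0.0, 0.877]
wrist_force: [0.6, -0.2, -0.6]
width: 0.0441
finger_force: 0.0
```

Emit:
arm_command([
  [0.24, 0.6, 0, 0],
  [0.24, 0.6, 0, 0],
  [0.24, 0.6, 0, 0],
  [0.24, 0.6, 0, 0],
  [0.24, 0.6, 0, 0],
  [0.24, 0.6, 0, 0],
  [0.24, 0.6, 0, 0],
  [0.24, 0.6, 0, 0],
])

```text
time: 1.43
tool_pos: [0.4414, 0.1013, 0.205]
ee_rot: [-3.141, -0.0, 0.88]
wrist_force: [-0.3, 0.1, 0.4]
width: 0.0004
finger_force: 0.0
```

Emit:
arm_command([
  [0.144, 0.392, 0, 0],
  [0.144, 0.392, 0, 0],
  [0.144, 0.392, 0, 0],
  [0.144, 0.392, 0, 0],
  [0.144, 0.392, 0, 0],
  [0.144, 0.392, 0, 0],
  [0.144, 0.392, 0, 0],
  [0.144, 0.392, 0, 0],
])

```text
time: 2.1
tool_pos: [0.5129, 0.2936, 0.2047]
ee_rot: [-3.141, 0.002, 0.878]
wrist_force: [-0.0, -0.5, -0.1]
width: 0.0006
finger_force: 0.0
```

Emit:
arm_command([
  [0, 0, -0.08, 0],
  [0, 0, -0.16, 0],
  [0, 0, -0.22, 0],
  [0, 0, -0.26, 0],
  [0, 0, -0.26, 0],
  [0, 0, -0.26, 0],
])

```text
time: 2.6
tool_pos: [0.5126, 0.2923, 0.0754]
ee_rot: [-3.141, 0.002, 0.876]
wrist_force: [0.5, 0.4, -0.1]
width: 0.0002
finger_force: 0.0
```

Run:
```python
from g import *
import cv2
s=robot.snapshot("scene")[:,:,::-1]; t=robot.snapshot("top")[:,:,::-1]
f=lambda a,x,y:cv2.resize(a[y:y+90,x:x+76],None,fx=5,fy=5,interpolation=cv2.INTER_CUBIC)
cv2.imwrite("pics/a.png",np.hstack([f(s,322,80),f(t,175,170)]))
```

```text
(no output)
```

View pics/a.png

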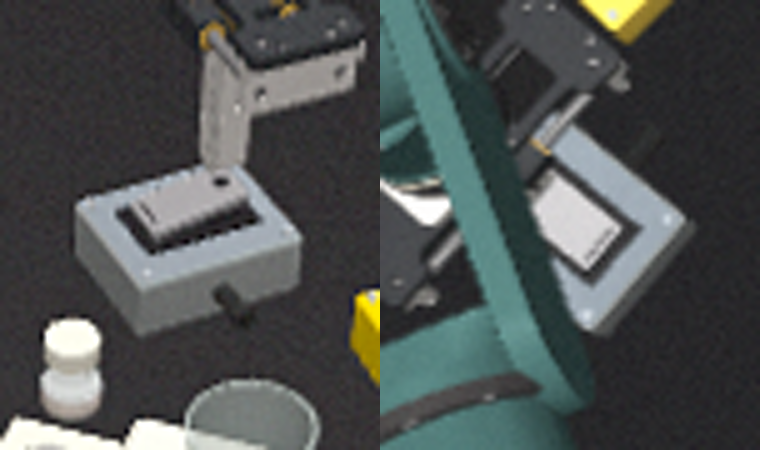

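The fingertips are above the dimple end of the grey rocker, scene crop around (220,170). I'll press down in steps.

Emit:
arm_command([
  [0, 0.007, -0.008, 0],
  [0, 0.007, -0.016, 0],
  [0, 0.007, -0.024, 0],
  [0, 0.007, -0.032, 0],
  [0, 0.007, -0.036, 0],
  [0, 0.007, -0.036, 0],
])

```text
time: 3.2
tool_pos: [0.5137, 0.2981, 0.0576]
ee_rot: [3.141, -0.001, 0.878]
wrist_force: [0.5, 1.3, 1.0]
width: 0.0003
finger_force: 0.5
```

Emit:
arm_command([
  [0, 0, -0.003, 0],
  [0, 0, -0.006, 0],
  [0, 0, -0.006, 0],
  [0, 0, -0.006, 0],
])

```text
time: 3.53
tool_pos: [0.5139, 0.2982, 0.0552]
ee_rot: [3.141, -0.002, 0.878]
wrist_force: [1.2, 2.2, 3.8]
width: 0.0005
finger_force: 2.2
```

Emit:
arm_command([
  [0, 0, -0.003, 0],
  [0, 0, -0.006, 0],
  [0, 0, -0.006, 0],
  [0, 0, -0.006, 0],
])

```text
time: 3.87
tool_pos: [0.5141, 0.2983, 0.0542]
ee_rot: [3.141, -0.003, 0.878]
wrist_force: [-1.6, 1.7, 11.6]
width: 0.0003
finger_force: 5.8
```

Emit:
arm_command([
  [0, 0, -0.002, 0],
  [0, 0, -0.004, 0],
  [0, 0, -0.004, 0],
  [0, 0, -0.004, 0],
])

```text
time: 4.2
tool_pos: [0.5142, 0.2984, 0.054]
ee_rot: [3.14, -0.004, 0.878]
wrist_force: [-4.7, 0.8, 17.7]
width: 0.0004
finger_force: 8.7
```

The force rises sharply at z = 0.054, so the rocker is against its stop. I'll lift off and check it.

Emit:
arm_command([
  [0, 0, 0.04, 0],
  [0, 0, 0.1, 0],
  [0, 0, 0.17, 0],
  [0, 0, 0.23, 0],
  [0, 0, 0.23, 0],
])

```text
time: 4.62
tool_pos: [0.5158, 0.2983, 0.1713]
ee_rot: [3.136, -0.009, 0.877]
wrist_force: [1.3, 1.5, 1.1]
width: 0.0007
finger_force: 0.0
```

Emit:
arm_command([
  [0.02, -0.52, 0, -0.37],
  [0.02, -0.52, 0, -0.37],
  [0.02, -0.52, 0, -0.37],
  [0.02, -0.52, 0, -0.37],
  [0.02, -0.52, 0, -0.37],
  [0.02, -0.52, 0, -0.37],
  [0.02, -0.52, 0, -0.37],
  [0.02, -0.52, 0, -0.37],
])

```text
time: 5.28
tool_pos: [0.5222, 0.0347, 0.1628]
ee_rot: [3.141, 0.004, 0.098]
wrist_force: [0.8, 1.1, -0.2]
width: 0.0005
finger_force: 0.0
```

Run:
```python
from g import *
import cv2
s=robot.snapshot("scene")[:,:,::-1]
cv2.imwrite("pics/b.png",cv2.resize(s[75:225,285:445],None,fx=4,fy=4,interpolation=cv2.INTER_CUBIC))
print(robot.get_obs()["tool_pos"])
```

```text
[0.52237486 0.03677706 0.16304291]
```

View pics/b.png

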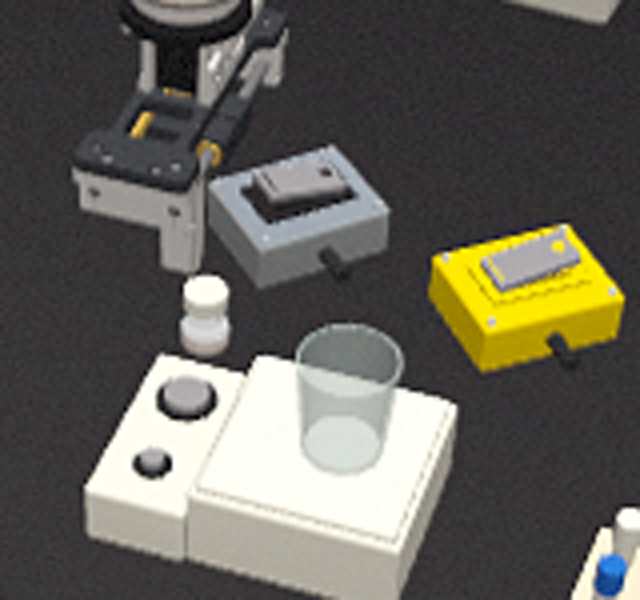

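The rocker's dimple end is now down, the vial and beaker haven't moved, and the gripper is over the big button at crop (187,395). I'll descend and press it.

Emit:
arm_command([
  [0.003, 0, -0.07, 0],
  [0.003, 0, -0.13, 0],
  [0.003, 0, -0.17, 0],
  [0.003, 0, -0.195, 0],
  [0.003, 0, -0.195, 0],
  [0.003, 0, -0.195, 0],
])

```text
time: 5.83
tool_pos: [0.5238, 0.0395, 0.0659]
ee_rot: [-3.141, 0.003, 0.106]
wrist_force: [-0.0, -0.5, 0.2]
width: 0.0007
finger_force: 0.0
```

Emit:
arm_command([
  [0, 0, -0.008, 0],
  [0, 0, -0.016, 0],
  [0, 0, -0.022, 0],
  [0, 0, -0.026, 0],
  [0, 0, -0.026, 0],
])

```text
time: 6.25
tool_pos: [0.5252, 0.0378, 0.0544]
ee_rot: [-3.142, -0.001, 0.103]
wrist_force: [-0.3, 0.5, 0.3]
width: 0.0005
finger_force: 0.2
```

Emit:
arm_command([
  [0, 0, -0.003, 0],
  [0, 0, -0.006, 0],
  [0, 0, -0.006, 0],
  [0, 0, -0.006, 0],
])

```text
time: 6.58
tool_pos: [0.5252, 0.0378, 0.0514]
ee_rot: [-3.141, -0.001, 0.102]
wrist_force: [-0.5, 1.4, 3.8]
width: 0.0004
finger_force: 1.8
```

Emit:
arm_command([
  [0, 0, -0.003, 0],
  [0, 0, -0.006, 0],
  [0, 0, -0.006, 0],
  [0, 0, -0.006, 0],
])

```text
time: 6.92
tool_pos: [0.5253, 0.0377, 0.05]
ee_rot: [3.141, -0.001, 0.103]
wrist_force: [-4.0, 1.3, 10.9]
width: 0.0003
finger_force: 5.6
```

Emit:
arm_command([
  [0, 0, -0.003, 0],
  [0, 0, -0.006, 0],
  [0, 0, -0.006, 0],
  [0, 0, -0.006, 0],
])

```text
time: 7.25
tool_pos: [0.5254, 0.0377, 0.0497]
ee_rot: [3.141, -0.002, 0.103]
wrist_force: [-9.3, 2.0, 22.9]
width: 0.0006
finger_force: 11.3
```

The hard stop is at z = 0.050, so the button is fully in. I'll lift off and go over to the timer's bar key.

Emit:
arm_command([
  [0, 0, 0.04, 0],
  [0, 0, 0.1, 0],
  [0, 0, 0.17, 0],
  [0, 0, 0.23, 0],
  [0, 0, 0.23, 0],
])

```text
time: 7.67
tool_pos: [0.5285, 0.0372, 0.1669]
ee_rot: [3.139, -0.012, 0.102]
wrist_force: [1.5, -0.3, 0.2]
width: 0.0004
finger_force: 0.0
```

Emit:
arm_command([
  [0, -0.6, 0, 0.056],
  [0, -0.6, 0, 0.056],
  [0, -0.6, 0, 0.056],
  [0, -0.6, 0, 0.056],
  [0, -0.6, 0, 0.056],
  [0, -0.6, 0, 0.056],
  [0, -0.6, 0, 0.056],
  [0, -0.6, 0, 0.056],
])

```text
time: 8.33
tool_pos: [0.5232, -0.2681, 0.1576]
ee_rot: [3.14, 0.004, 0.214]
wrist_force: [0.1, 0.5, 0.0]
width: 0.0004
finger_force: 0.0
```

Emit:
arm_command([
  [0, -0.083, 0, 0],
  [0, -0.083, 0, 0],
  [0, -0.083, 0, 0],
  [0, -0.083, 0, 0],
])

```text
time: 8.67
tool_pos: [0.5244, -0.3031, 0.1587]
ee_rot: [-3.14, 0.001, 0.22]
wrist_force: [-0.0, -0.4, 0.3]
width: 0.0003
finger_force: 0.0
```

Run:
```python
from g import *
import cv2
s=robot.snapshot("scene")[:,:,::-1]
cv2.imwrite("pics/c.png",cv2.resize(s[145:315,200:400],None,fx=3.5,fy=3.5,interpolation=cv2.INTER_CUBIC))
print(robot.get_obs()["tool_pos"])
```

```text
[ 0.52471563 -0.30256477  0.15914318]
```

View pics/c.png

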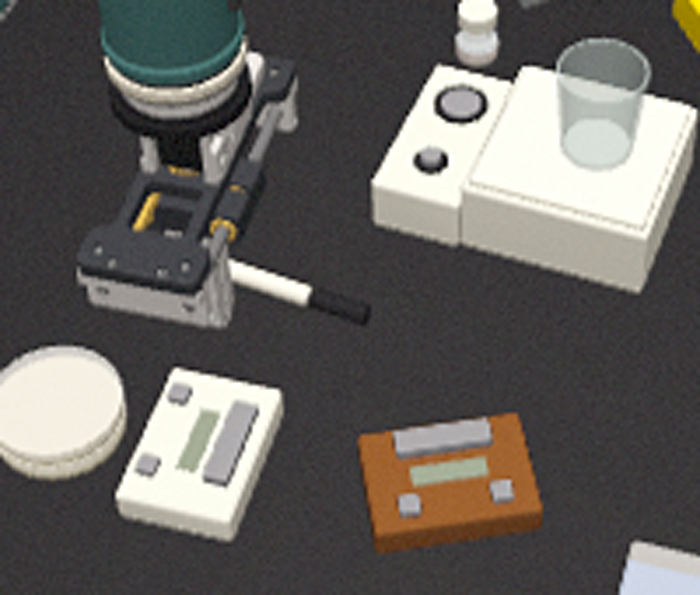

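The big button is visibly in at crop (461,103) and the small one is still proud. The timer is where it was, with its bar at (232,440). I'll go down to it.

Emit:
arm_command([
  [0, -0.002, -0.08, 0],
  [0, -0.002, -0.14, 0],
  [0, -0.002, -0.19, 0],
  [0, -0.002, -0.226, 0],
  [0, -0.002, -0.226, 0],
  [0, -0.002, -0.226, 0],
])

```text
time: 9.22
tool_pos: [0.5245, -0.3029, 0.0461]
ee_rot: [-3.14, 0.002, 0.222]
wrist_force: [0.0, -0.4, 1.1]
width: 0.0002
finger_force: 0.0
```

Emit:
arm_command([
  [0, 0, -0.006, 0],
  [0, 0, -0.012, 0],
  [0, 0, -0.018, 0],
  [0, 0, -0.024, 0],
  [0, 0, -0.024, 0],
  [0, 0, -0.024, 0],
])

```text
time: 9.72
tool_pos: [0.5253, -0.3051, 0.0357]
ee_rot: [3.141, -0.001, 0.22]
wrist_force: [0.6, 0.7, 1.7]
width: 0.0006
finger_force: 0.8
```

Emit:
arm_command([
  [0, 0, -0.003, 0],
  [0, 0, -0.006, 0],
  [0, 0, -0.008, 0],
  [0, 0, -0.008, 0],
])

```text
time: 10.05
tool_pos: [0.5253, -0.3051, 0.0315]
ee_rot: [3.141, -0.001, 0.22]
wrist_force: [0.7, 0.5, 4.8]
width: 0.0004
finger_force: 2.0
```

Emit:
arm_command([
  [0, 0, -0.003, 0],
  [0, 0, -0.006, 0],
  [0, 0, -0.006, 0],
  [0, 0, -0.006, 0],
])

```text
time: 10.38
tool_pos: [0.5254, -0.3052, 0.0302]
ee_rot: [3.14, -0.001, 0.22]
wrist_force: [-1.1, 1.8, 9.9]
width: 0.0004
finger_force: 5.2
```

Emit:
arm_command([
  [0, 0, -0.002, 0],
  [0, 0, -0.003, 0],
  [0, 0, -0.003, 0],
  [0, 0, -0.003, 0],
])

```text
time: 10.72
tool_pos: [0.5254, -0.3052, 0.03]
ee_rot: [3.14, -0.002, 0.22]
wrist_force: [-3.7, 2.5, 15.6]
width: 0.0004
finger_force: 7.7
```

The bar is fully in at z = 0.030, on its stop. I'll lift straight up and check.

Emit:
arm_command([
  [0, 0, 0.02, 0],
  [0, 0, 0.04, 0],
  [0, 0, 0.1, 0],
  [0, 0, 0.18, 0],
  [0, 0, 0.26, 0],
  [0, 0, 0.32, 0],
  [0, 0, 0.32, 0],
  [0, 0, 0.32, 0],
])

```text
time: 11.38
tool_pos: [0.5255, -0.3055, 0.1888]
ee_rot: [3.138, -0.002, 0.22]
wrist_force: [-0.2, 0.5, -0.2]
width: 0.0004
finger_force: 0.0
```

Emit:
arm_command([
  [-0.3, 0, 0, 0],
  [-0.3, 0, 0, 0],
  [-0.3, 0, 0, 0],
  [-0.3, 0, 0, 0],
  [-0.3, 0, 0, 0],
  [-0.3, 0, 0, 0],
  [-0.3, 0, 0, 0],
])

```text
time: 11.97
tool_pos: [0.3748, -0.3044, 0.1849]
ee_rot: [-3.139, 0.001, 0.22]
wrist_force: [1.0, -0.3, 0.5]
width: 0.0006
finger_force: 0.0
```

Run:
```python
from g import *
import cv2
s=robot.snapshot("scene")[:,:,::-1]
cv2.imwrite("pics/d.png",cv2.resize(s[95:315,190:400],None,fx=2.7,fy=2.7,interpolation=cv2.INTER_CUBIC))
```

```text
(no output)
```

View pics/d.png

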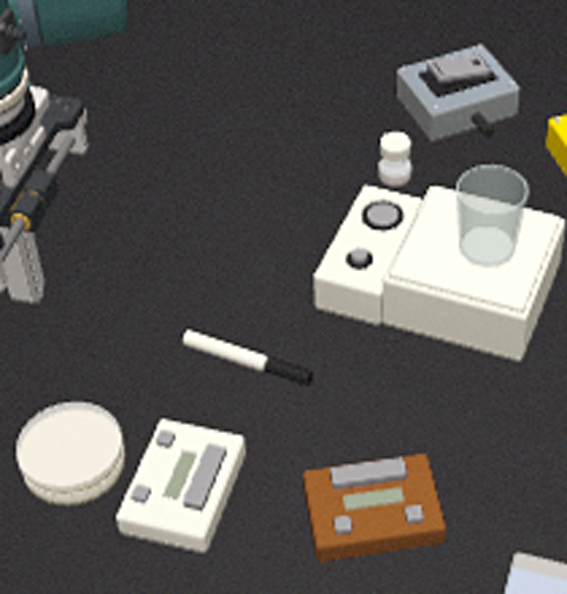

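The rocker is tipped (dimple end down, about (475,62)), the big button is in (382,214), and the bar key is back up (205,475). The timer, dishes, vial, marker and beaker haven't moved.

```bash
python3 -c "
from bench import robot
print(robot.close_job())"
```

```text
the job is handed in; nothing more can be done
None
```

The job is handed in at about 12 s of robot time: I tipped the rocker fully over, pressed the big button in so it stayed, then pressed the bar key and let it come back up, and the last picture shows nothing else moved.

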